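Take a bore depth with the bench depth gauge and lock it

TASK

Take the depth of the blind bore with the bench depth gauge: pull its red T-handle down until the spring-loaded brass tip rests on the bottom of the bore with its spring partly pressed in (gently, without ramming it), and while holding it there turn the handle clockwise to its stop to lock the spindle. Then let go, so that the gauge keeps the reading by itself, and leave the housing and the other things on the bench where they are.

Things in the scene. Friction and masses are not known exactly. Their poses are not given: they have to be found in the camera images.
- handle_center (a point): centre of the red T-handle bar on top of the spindle: 64 mm long (its x axis), 14 mm thick (y), 28 mm high (z, upright); to be pinched across its thickness from above. Starts 235 mm above the bench, goes straight down with the spindle, at most 55 mm, and turns about the spindle axis, which runs through it. Top of the blue overarm below: 150 mm. A white line marks the +x half.
- spindle: the gauge's upright steel spindle, 14 mm diameter, carrying the handle above and the brass tip below; it only slides up and down. Origin at its lower end, 130 mm above the bench at the start. A return spring lifts it: unlocked and let go it rises back to the top; holding it down takes a steady 1 to 4 N. Locked, it stays where it is.
- tip_end (a point): end of the sprung brass tip (6 mm diameter) when not pressed in, on the spindle axis 42 mm below the spindle's origin, 88 mm above the bench at the start; moves with the spindle, not with the spring. The tip begins to give at 2 N, then 1 N per mm, solid after 8 mm (10 N); this adds to the return spring. Good measuring force at the tip: 2 to 9 N; over 15 N damages it.
- handle (a joint): turn of the T-handle about the vertical spindle axis in rad: 0 = unlocked, grows as it is turned clockwise seen from above, 1.2 = locked, against its stop. The last half of the turn gets stiffer (up to about 0.2 N m) as it clamps the spindle.
- housing: aluminium block 90 x 70 x 60 mm high, loose between low fences on the gauge's base; origin at the centre of its underside, 18 mm above the bench. A blind bore 22 mm in diameter opens in the middle of its top (78 mm above the bench), straight under the tip; its bottom lies somewhere between 12 and 32 mm below the top, different each time.
- gauge: bench depth gauge, fixed to the bench: grey base 180 x 220 x 18 mm, origin at the centre of its underside, on the spindle axis; column on its +y side, overarm above the base centre.
- screwdriver: green-handled screwdriver lying on the bench, a bystander; its x axis runs along it.
- parts_bin: open blue bin 120 x 85 x 55 mm on the bench, a bystander; origin at the centre of its underside.
- tape_roll: black roll of tape, 64 mm diameter, 20 mm high, lying flat, a bystander; origin at the centre of its underside.
Things that resemble listed ones, but are neither listed nor needed, are in the scene too. Several things have the shape of the housing; the one meant has the colours described above.

How it is judged (in metres and radians):
On the way, in this order (a step that is already met when the one before it is completed fails the run):
1. with the handle still unlocked, the tip is pressed on the bottom of the bore (contact force between spindle and housing above 1.5 N and value of joint handle below 0.5 rad), for 0.2 s.
2. the handle is turned to its stop with the tip still on the bottom (contact force between spindle and housing above 1.5 N and value of joint handle above 1 rad), for 0.2 s.
At the end, for the whole second after the job is handed in: the tip rests on the bottom of the bore with 1.5 to 9.5 N (its spring partly pressed in), the spindle is more than 15 mm from its top position and stays there by itself, the handle is turned past 1.0 rad (stop at 1.2), the housing is within 10 mm of where it was, and the robot has let go (all of step 2 and contact force between spindle and housing below 9.5 N and distance of handle_center from where it was at the start of the episode above 0.015 m and distance of housing from where it was at the start of the episode below 0.01 m); the robot touches nothing.
It fails at once if the tip is driven onto the bottom with more than 15 N (contact force between spindle and housing above 15 N).
It fails at once if a bystander (screwdriver, bin or tape roll) is moved more than 20 mm (distance of any of screwdriver, parts_bin, tape_roll from where it was at the start of the episode above 0.02 m).
It fails at once if the housing is shifted more than 10 mm (distance of housing from where it was at the start of the episode above 0.01 m).
It also fails if it takes over 54 s, if anything falls off the work surface, if the arm or the gripper's body presses on something with over 40 N, if the wrist force passes 120 N, or if a joint passes its speed limit or range.

ROBOT

A 7-joint arm with a two-finger parallel gripper is mounted at the origin on the work surface. World frame = base frame: x ahead of the robot, y to its left, z up, the work surface at z = 0. Lengths are in m, angles in degrees, forces in N, time in s.
With the tool pointing down it reaches from about 0.425 to 0.875 m from the base axis. Payload 4.7 kg.
Tool frame: the origin (TCP) lies on the centre line of the jaws, within the pads' length; the fingertips stand 25 mm ahead of it and the grasp point (between the pads) lies 6 mm ahead of it; z points along the fingers, y is the direction in which the jaws open and shut (so a half turn about z gives the same grasp; the last joint's range is limited). The gripper opens to 87 mm and grips with 3 to 60 N. Pads are 19 mm wide; open, the fingers measure 117 mm over their backs; the gripper's body (75 mm by 190 mm) begins 51 mm behind the grasp point.
Start: joints at [-75.797, 18.392, -4.016, 83.108, 1.295, 78.541, -3.26], TCP at [0.151, 0.632, 0.248] pointing down, gripper open.
Joint ranges: [-163.93, 163.93], [-17.29, 119.83], [-79.2, 71.16], [3.27, 140.29], [-89.18, 269.18], [5.43, 117.66], [-154.24, 154.24]. Speed limits (degrees/s): [147.25, 147.25, 180, 180, 180, 180, 180].

INTERFACE

Orientations are given as [roll, pitch, yaw] about the fixed x, y, z axes, in that order (R = Rz(yaw) Ry(pitch) Rx(roll)).
In Python, from cell import env gives the robot as it stands.
- The arm moves only by the shell command python3 -m creep 'ROWS' [OPENING] [FORCE]. ROWS is JSON, a list of rows, each an object of numbers: "tx", "ty", "tz": the shift along the tool's x, y, z in m; "rx", "ry", "rz": the turn, a rotation vector about the tool's x, y, z in degrees. In form: [{"tx": .., "ty": .., "tz": .., "rx": .., "ry": .., "rz": ..}, ...]. A call has 1 to 20 rows; each row shifts and turns the commanded pose from where the row before left it, along the tool's axes as they then stand; what a row does not reach is not made up. A row lasts 1/8 s, in which the tool goes at most 62.5 mm and 10.7 degrees, less where a joint would pass 70% of its speed; a pose out of reach is approached as far as the arm can. A call is refused whole if a number of a shift passes 0.0625 or a number of a turn 10.7, either way. A call with a gripper value outside its range is refused whole. OPENING is the finger opening in m, from 0 to 0.087, set as the call begins (- or left out, the last holds). The fingers move at their own pace and stop on an object; FORCE is the grip in N (left out, the last holds). Time passes only in rows, so rows that do not move let the fingers close. It gives the time, the measured TCP pose, the force and the opening at its end, in the units of the state.
- env.get_obs(): the state, without advancing time (a new reading comes with each control period).
- env.read_camera(name): name is "scene" or "top" or "wrist"; returns a dict with "pixels" (400x640x3 uint8, red, green, blue), "intrinsics" (3x3 intrinsics, pixels), "D" ([k1, k2, p1, p2, k3] as OpenCV has them; the pictures are not rectified), "R" (3x3) and "t" (3): a world point X has camera coordinates R X + t. Camera axes: x right, y down, z forward; pixel columns grow to the right and rows downward; lengths in m; the calibration is good to about 2 mm. A picture is of the moment at which its call begins. There is no depth.
- env.sign_off(): hands the job in, once; it reports no verdict.
The state is a dict: "time_s": time; "qpos": joint angles; "joint_velocities": joint speeds; "effort": joint torques, N m; "tool_pos": TCP position; "tool_rot": TCP orientation; "force": force on the tool from outside, world axes, zero at the start; "wrist_torque": the same for the moment, N m; "grip_width": finger opening in m.
Only numpy, scipy, OpenCV 4.12 (cv2) and the standard library are available. Lean on these libraries where they do the work, as an engineer would, in place of code of your own. Each camera call takes 0.05 s, during which the arm holds its last target.

## Working session

There is one attempt and no reset: what is moved stays moved. The work goes in short steps, Python scripts to look and compute and a shell command to move; the robot and the scene stay as the last step left them, time stands still between calls to the robot, and variables do not carry over. Pictures are saved under pics/ and viewed, and the job is handed in when it is done.

```bash
mkdir -p pics; ls
python3 - <<'E'
from cell import env
import cv2
print(env.get_obs())
for n in("scene","top","wrist"):
    c=env.read_camera(n); cv2.imwrite(f"pics/{n}0.png",c["pixels"][:,:,::-1]); print(n,c["intrinsics"],c["D"],c["R"],c["t"])
E
```

```text
pics
{'time_s': 0.0, 'qpos': array([-75.79605707,  18.43860598,  -4.0151627 ,  83.17302111,
         1.29445914,  78.54254113,  -3.25876904]), 'joint_velocities': array([-0.0103283 , -0.15410375, -0.03014481,  0.00161966,  0.08143442,
       -0.01242911,  0.02479513]), 'effort': array([-7.84378663e-04, -4.91291428e+01, -4.04379778e-01, -3.12533998e+01,
       -6.38109958e-02,  4.36471333e-02,  1.89954458e-04]), 'tool_pos': array([0.15052461, 0.63181409, 0.24648305]), 'tool_rot': array([-1.79891043e+02,  5.35629143e-03,  1.66606543e+02]), 'force': array([-0.24945257, -0.35605314, -0.46498208]), 'wrist_torque': array([-0.06695328, -0.00706116, -0.00216668]), 'grip_width': 0.08699900608458844}
scene [[496.84554262   0.         320.40691305]
 [  0.         496.84554262 200.25023521]
 [  0.           0.           1.        ]] [0.01103063 0.         0.         0.         0.        ] [[-0.73626619  0.67663974 -0.00841131]
 [ 0.54768727  0.58855783 -0.59467498]
 [-0.39743018 -0.44244585 -0.80392221]] [ 0.51756324 -0.16060344  1.3243171 ]
top [[374.97998047   0.         321.67004679]
 [  0.         374.97998047 198.3690958 ]
 [  0.           0.           1.        ]] [0.02424475 0.         0.         0.         0.        ] [[-0.01919846 -0.99981467  0.0014296 ]
 [-0.98641674  0.01870785 -0.16319324]
 [ 0.16313625 -0.00454324 -0.98659309]] [-0.09073994  0.61729734  1.01443715]
wrist [[311.31147831   0.         314.68245291]
 [  0.         311.31147831 197.07441955]
 [  0.           0.           1.        ]] [-0.06063029  0.          0.          0.          0.        ] [[ 0.2313636   0.97286603 -0.00160224]
 [ 0.93747256 -0.22250565  0.26764983]
 [ 0.26003092 -0.06342649 -0.96351492]] [-0.64925345 -0.03277582  0.39120095]
```

View pics/scene0.png

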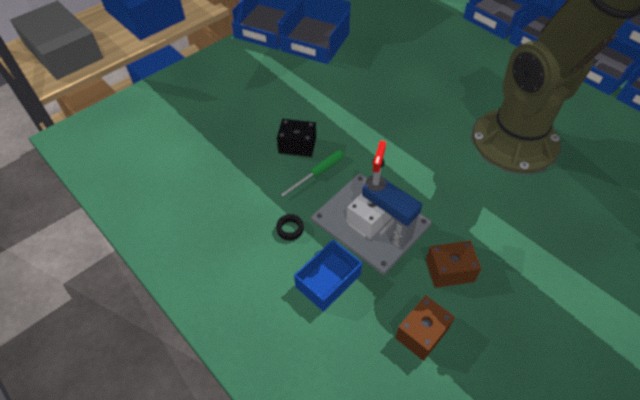

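View pics/top0.png

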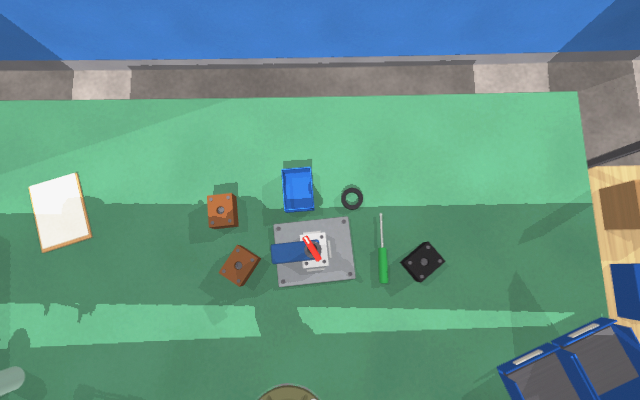

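View pics/wrist0.png

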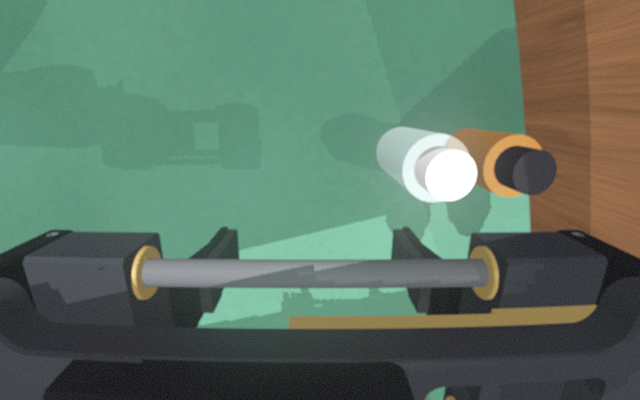

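The red bar shows in scene at about (379,158) and in top at about (312,247). I'll enlarge both.

Run:
```python
import cv2
a=cv2.imread("pics/scene0.png")[125:285,300:450]; b=cv2.imread("pics/top0.png")[205:300,260:370]
cv2.imwrite("pics/s_c.png",cv2.resize(a,None,fx=3.7,fy=3.7,interpolation=cv2.INTER_CUBIC))
cv2.imwrite("pics/t_c.png",cv2.resize(b,None,fx=6,fy=6,interpolation=cv2.INTER_CUBIC))
```

```text
(no output)
```

View pics/s_c.png

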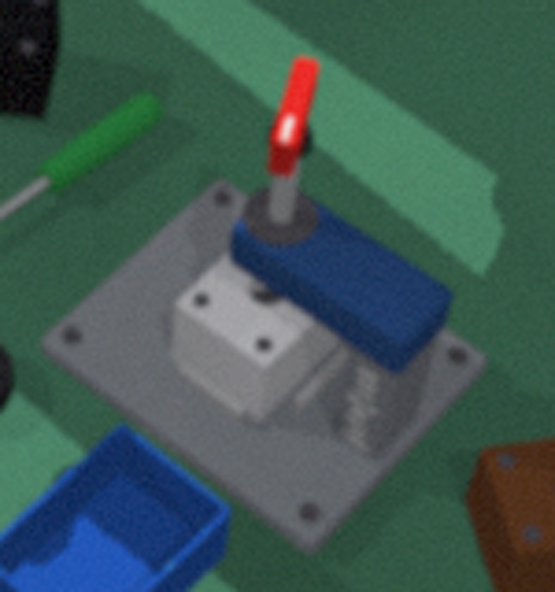

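View pics/t_c.png

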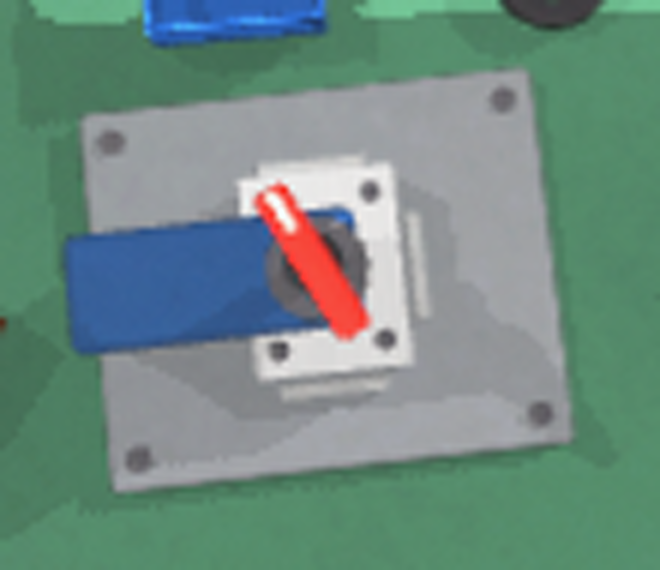

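Both crops show the red T-bar over the overarm. The silver block under it is the housing. Lookalikes are the brown blocks at top (222,210) and (239,265) and the black block at (423,262). Bar ends in the top picture are (305.3,237.2), with the white line, and (318.3,259.7).

```bash
cat > h.py <<'E'
import numpy as np,cv2
from cell import env
def ray(c,p):
    u=cv2.undistortPoints(np.array([[p]],float),c["intrinsics"],np.array(c["D"]))[0,0]
    R=np.array(c["R"]);t=np.array(c["t"]).ravel()
    return -R.T@t, R.T@np.array([u[0],u[1],1])
def plane(c,p,z):
    o,d=ray(c,p); return o+d*(z-o[2])/d[2]
def proj(c,X):
    R=np.array(c["R"]);r,_=cv2.Rodrigues(R)
    return cv2.projectPoints(np.array(X,float).reshape(-1,3),r,np.array(c["t"],float),c["intrinsics"],np.array(c["D"]))[0][:,0]
def bar(C,ang,z=.235,top=True):
    a=np.radians(ang);x=np.array([np.cos(a),np.sin(a),0]);y=np.array([-x[1],x[0],0])
    return [np.array([C[0],C[1],z])+sx*.032*x+sy*.007*y+[0,0,sz*.014] for sz in((1,-1)) for sx,sy in((1,1),(1,-1),(-1,-1),(-1,1))]
E
python3 - <<'E'
from h import *
t=env.read_camera("top");s=env.read_camera("scene")
a=plane(t,(305.3,237.2),.249);b=plane(t,(318.3,259.7),.249);m=(a+b)/2
print(a,b,m,np.linalg.norm(a-b),np.degrees(np.arctan2(*(a-b)[[1,0]])))
# base corners from top
P=[(82,116),(527,70),(570,440),(115,490)]
q=np.array([plane(t,(260+u/6,205+v/6),.018) for u,v in P]);print(q,q.mean(0))
for i in range(4):print(np.linalg.norm(q[i]-q[i-1]))
# scene base corners
P=[(222,180),(485,358),(310,552),(43,343)]
q=np.array([plane(s,(300+u/3.7,125+v/3.7),.018) for u,v in P]);print(q,q.mean(0))
for n,c in(("t",t),("s",s)):
    hsv=cv2.cvtColor(c["pixels"],cv2.COLOR_RGB2HSV)
    mk=((hsv[...,0]<8)|(hsv[...,0]>172))&(hsv[...,1]>170)&(hsv[...,2]>100)
    y,x=np.nonzero(mk);k=(abs(x-345)<50)&(y>130)&(y<275);print(n,k.sum(),x[k].mean(),y[k].mean(),x[k].min(),x[k].max(),y[k].min(),y[k].max())
    print(proj(c,bar(m,np.degrees(np.arctan2(*(a-b)[[1,0]])))))
E
```

```text
[ 0.49423842 -0.06280173  0.249     ] [ 0.44342697 -0.09135588  0.249     ] [ 0.46883269 -0.0770788   0.249     ] 0.05828500478212052 29.334368188447485
[[ 0.54735617  0.03771281  0.018     ]
 [ 0.56555279 -0.17762592  0.018     ]
 [ 0.39005272 -0.19243968  0.018     ]
 [ 0.37129086  0.0217905   0.018     ]] [ 0.46856314 -0.07764057  0.018     ]
0.17678380303251656
0.21610619566899378
0.17612416352871862
0.21505017234810186
[[ 0.39514166 -0.18910944  0.018     ]
 [ 0.37753985  0.02420384  0.018     ]
 [ 0.55705327  0.04298567  0.018     ]
 [ 0.57224003 -0.17228947  0.018     ]] [ 0.4754937  -0.07355235  0.018     ]
t 134 312.4179104477612 249.455223880597 303 320 236 260
[[301.99179985 237.68023793]
 [307.34265965 234.53943277]
 [321.63651788 259.21048114]
 [316.24759809 262.42228119]
 [302.59432685 238.39650371]
 [307.77608182 235.3534567 ]
 [321.62030627 259.24942283]
 [316.40284468 262.35906701]]
s 194 378.92783505154637 155.68556701030928 373 385 141 171
[[380.32551055 163.18277893]
 [373.23267511 161.50489851]
 [381.2784808  138.33489479]
 [388.13578686 139.88838067]
 [379.06031889 172.52580097]
 [372.13446871 170.86079658]
 [380.03906947 147.87571981]
 [386.74005805 149.42002983]]
```

Run:
```python
from h import *
from scipy.optimize import minimize
obs=[]
for n in("top","scene"):
    c=env.read_camera(n);hsv=cv2.cvtColor(c["pixels"],cv2.COLOR_RGB2HSV)
    mk=((hsv[...,0]<10)|(hsv[...,0]>170))&(hsv[...,1]>120)&(hsv[...,2]>90)
    m=np.zeros(mk.shape,np.uint8);r=(slice(225,270),slice(295,330)) if n=="top" else (slice(135,180),slice(365,395))
    m[r]=mk[r]; m=cv2.morphologyEx(m,cv2.MORPH_CLOSE,np.ones((5,5),np.uint8)); obs.append((c,cv2.GaussianBlur(m.astype(np.float32),(0,0),1)))
def cost(p,which):
    e=0
    for i in which:
        c,m=obs[i];q=proj(c,bar(p[:2],p[2]));h=cv2.convexHull(q.astype(np.float32))
        k=np.zeros(m.shape,np.uint8);cv2.fillConvexPoly(k,np.round(h*16).astype(np.int32),1,shift=4)
        e+=((cv2.GaussianBlur(k.astype(np.float32),(0,0),1)-m)**2).sum()/m.sum()
    return e
for w in([0],[1],[0,1]):
    best=min((minimize(cost,[.469+dx,-.077+dy,a],(w,),method="Nelder-Mead",options=dict(initial_simplex=[[.469+dx,-.077+dy,a],[.475+dx,-.077+dy,a],[.469+dx,-.071+dy,a],[.469+dx,-.077+dy,a+6]])) for dx in(0,.004) for dy in(-.002,.003) for a in(27,33)),key=lambda r:r.fun)
    print(w,best.x,best.fun)
```

```text
[0] [ 0.46920508 -0.07718092 31.69842831] 0.030799567699432373
[1] [ 0.47123418 -0.0782629  32.52236225] 0.05180538445711136
[0, 1] [ 0.47154169 -0.07702327 31.5589208 ] 0.12169860303401947
```

```bash
cat >> h.py <<'E'
from scipy.spatial.transform import Rotation as Ro
def pose():
    o=env.get_obs();return np.array(o["tool_pos"]),Ro.from_euler("xyz",o["tool_rot"],degrees=True),o
E
python3 - <<'E'
from h import *
p,R,o=pose();print(p,R.as_matrix().round(3))
pts=np.array([p,[.30,.52,.33],[.42,.25,.33],[.47,-.0775,.33]])
s=np.r_[0,np.cumsum(np.linalg.norm(np.diff(pts,axis=0),axis=1))];print(s)
n=16;W=np.array([np.interp(np.linspace(0,s[-1],n+1),s,pts[:,i]) for i in range(3)]).T
for i in range(n):
    d=R.inv().apply(W[i+1]-W[i]);print(d.round(4)); R=R*Ro.from_rotvec([0,0,8.4],degrees=True)
E
```

```text
[0.15062104 0.63220532 0.24732093] [[-0.973  0.232 -0.   ]
 [ 0.232  0.973 -0.   ]
 [-0.    -0.    -1.   ]]
[0.         0.20430354 0.49976927 0.83106408]
[-0.0436 -0.019  -0.021 ]
[-0.0459 -0.0124 -0.021 ]
[-0.0472 -0.0056 -0.021 ]
[-0.0474 -0.0003 -0.0196]
[-0.0491 -0.0169  0.    ]
[-0.051  -0.0096  0.    ]
[-0.0519 -0.002   0.    ]
[-0.0516  0.0056  0.    ]
[-0.0503  0.0131  0.    ]
[-0.0492  0.0152  0.    ]
[-0.0499  0.0144  0.    ]
[-0.0473  0.0215  0.    ]
[-0.0436  0.0282  0.    ]
[-0.039   0.0343  0.    ]
[-0.0336  0.0396  0.    ]
[-0.0275  0.0441  0.    ]
```

```bash
python3 -m creep '[{"tx":-0.0436,"ty":-0.019,"tz":-0.021,"rz":8.4},{"tx":-0.0459,"ty":-0.0124,"tz":-0.021,"rz":8.4},{"tx":-0.0472,"ty":-0.0056,"tz":-0.021,"rz":8.4},{"tx":-0.0474,"ty":-0.0003,"tz":-0.02,"rz":8.4},{"tx":-0.0491,"ty":-0.0169,"rz":8.4},{"tx":-0.051,"ty":-0.0096,"rz":8.4},{"tx":-0.0519,"ty":-0.002,"rz":8.4},{"tx":-0.0516,"ty":0.0056,"rz":8.4},{"tx":-0.0503,"ty":0.0131,"rz":8.4},{"tx":-0.0492,"ty":0.0152,"rz":8.4},{"tx":-0.0499,"ty":0.0144,"rz":8.4},{"tx":-0.0473,"ty":0.0215,"rz":8.4},{"tx":-0.0436,"ty":0.0282,"rz":8.4},{"tx":-0.039,"ty":0.0343,"rz":8.4},{"tx":-0.0336,"ty":0.0396,"rz":8.4},{"tx":-0.0275,"ty":0.0441,"rz":8.4},{},{}]' 0.06 3
python3 - <<'E'
from h import *
p,R,o=pose();print(p,o["tool_rot"],o["qpos"],R.as_matrix().round(3))
c=env.read_camera("wrist");cv2.imwrite("pics/w1.png",c["pixels"][:,:,::-1])
print(proj(c,bar((.470,-.0775),32)))
E
```

```text
[0.15062104 0.63220532 0.24732093] [-1.79977582e+02  4.80318765e-03  1.66604226e+02] [-75.79527164  18.40384015  -4.01567381  83.1224124    1.29632901
  78.54139669  -3.26003162] [[-0.973  0.232 -0.   ]
 [ 0.232  0.973 -0.   ]
 [-0.    -0.    -1.   ]]
[[-36.18440254 500.08237511]
 [-33.83189391 498.69552424]
 [-38.08221814 457.0751705 ]
 [-41.63602734 458.37344881]
 [-53.61549786 510.45411027]
 [-52.48125107 510.24492807]
 [-68.92136716 475.34708787]
 [-71.09430012 475.42364953]]$[0]: bad value
```

View pics/w1.png

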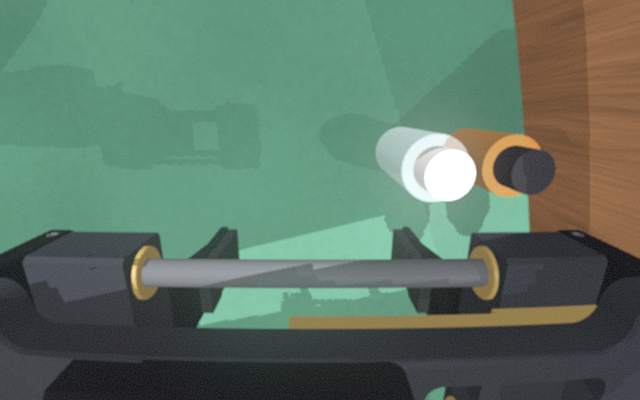

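The call was refused, probably because each row needs all six keys. I'll retype it in full.

```bash
python3 -m creep '[{"tx":-0.0436,"ty":-0.019,"tz":-0.021,"rx":0,"ry":0,"rz":8.4},{"tx":-0.0459,"ty":-0.0124,"tz":-0.021,"rx":0,"ry":0,"rz":8.4},{"tx":-0.0472,"ty":-0.0056,"tz":-0.021,"rx":0,"ry":0,"rz":8.4},{"tx":-0.0474,"ty":-0.0003,"tz":-0.02,"rx":0,"ry":0,"rz":8.4},{"tx":-0.0491,"ty":-0.0169,"tz":0,"rx":0,"ry":0,"rz":8.4},{"tx":-0.051,"ty":-0.0096,"tz":0,"rx":0,"ry":0,"rz":8.4},{"tx":-0.0519,"ty":-0.002,"tz":0,"rx":0,"ry":0,"rz":8.4},{"tx":-0.0516,"ty":0.0056,"tz":0,"rx":0,"ry":0,"rz":8.4},{"tx":-0.0503,"ty":0.0131,"tz":0,"rx":0,"ry":0,"rz":8.4},{"tx":-0.0492,"ty":0.0152,"tz":0,"rx":0,"ry":0,"rz":8.4},{"tx":-0.0499,"ty":0.0144,"tz":0,"rx":0,"ry":0,"rz":8.4},{"tx":-0.0473,"ty":0.0215,"tz":0,"rx":0,"ry":0,"rz":8.4},{"tx":-0.0436,"ty":0.0282,"tz":0,"rx":0,"ry":0,"rz":8.4},{"tx":-0.039,"ty":0.0343,"tz":0,"rx":0,"ry":0,"rz":8.4},{"tx":-0.0336,"ty":0.0396,"tz":0,"rx":0,"ry":0,"rz":8.4},{"tx":-0.0275,"ty":0.0441,"tz":0,"rx":0,"ry":0,"rz":8.4},{"tx":0,"ty":0,"tz":0,"rx":0,"ry":0,"rz":0},{"tx":0,"ty":0,"tz":0,"rx":0,"ry":0,"rz":0}]' 0.06 3
python3 - <<'E'
from h import *
p,R,o=pose();print(p,o["tool_rot"],o["qpos"],R.as_matrix().round(3))
c=env.read_camera("wrist");cv2.imwrite("pics/w2.png",c["pixels"][:,:,::-1])
print(proj(c,bar((.470,-.0775),32)))
E
```

```text
time_s: 2.65
tool_pos: [0.4701, -0.0767, 0.3306]
tool_rot: [-180.0, -0.0, 32.3]
force: [-0.1, -0.2, 0.0]
grip_width: 0.0598
[ 0.47011821 -0.07671053  0.33055449] [-1.79954820e+02 -3.18819682e-02  3.22629868e+01] [-34.53126241  -7.39136181  37.24396825 100.19464533   4.42255
  85.71362767 -55.58553818] [[ 0.846  0.534  0.   ]
 [ 0.534 -0.846  0.001]
 [ 0.001 -0.001 -1.   ]]
[[306.3319592  170.93245758]
 [325.88551221 171.02963023]
 [324.66826008 252.8292515 ]
 [306.53190106 252.74498382]
 [307.25588586 164.47432909]
 [324.69267584 164.56132013]
 [323.68478606 238.54334716]
 [307.36851112 238.46650307]]
```

View pics/w2.png

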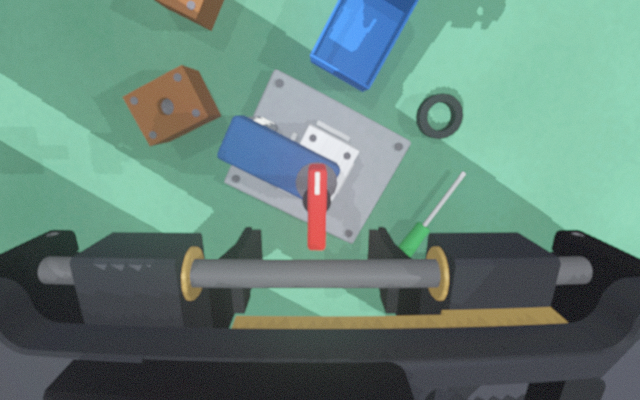

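Run:
```python
import cv2
a=cv2.imread("pics/w2.png")[150:262,260:375]
cv2.imwrite("pics/w2c.png",cv2.resize(a,None,fx=5,fy=5,interpolation=cv2.INTER_CUBIC))
```

```text
(no output)
```

View pics/w2c.png

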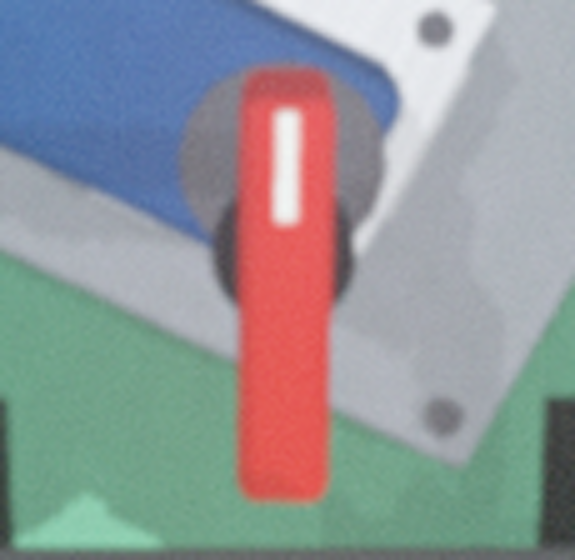

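The wrist picture shows the bar's top face from u 308 to 327 and v 170 to 250. That is within 2 mm of the estimate and in line with the jaws. Correction is about +1 mm in tool x and +1.8 mm in tool y.

```bash
python3 -m creep '[{"tx":0.001,"ty":0.0018,"tz":0.017,"rx":0,"ry":0,"rz":0},{"tx":0,"ty":0,"tz":0.02,"rx":0,"ry":0,"rz":0},{"tx":0,"ty":0,"tz":0.02,"rx":0,"ry":0,"rz":0},{"tx":0,"ty":0,"tz":0.02,"rx":0,"ry":0,"rz":0},{"tx":0,"ty":0,"tz":0.01,"rx":0,"ry":0,"rz":0},{"tx":0,"ty":0,"tz":0,"rx":0,"ry":0,"rz":0},{"tx":0,"ty":0,"tz":0,"rx":0,"ry":0,"rz":0}]' 0.06 3
python3 - <<'E'
from h import *
p,R,o=pose();print(p,o["tool_rot"],o["qpos"],o["force"],o["wrist_torque"])
c=env.read_camera("wrist");cv2.imwrite("pics/w3.png",c["pixels"][:,:,::-1])
print(proj(c,bar((.4718,-.0777),32)))
E
```

```text
time_s: 3.58
tool_pos: [0.4724, -0.0782, 0.2441]
tool_rot: [180.0, -0.1, 32.2]
force: [0.3, -0.2, 0.8]
grip_width: 0.0601
[ 0.47241374 -0.07823248  0.24408805] [ 1.79972066e+02 -5.04031494e-02  3.22330455e+01] [-34.03513844  -4.69497269  38.68768974 108.0650399    3.02032164
  75.56496675 -53.95898626] [ 0.29137614 -0.1641965   0.81180724] [-0.11501577  0.07695602  0.00788666]
[[298.10827514 206.1102126 ]
 [329.37692376 206.23370016]
 [327.09265508 326.62873823]
 [299.52426522 326.53522295]
 [300.76114942 190.70791699]
 [326.95803137 190.81327223]
 [325.28337898 295.5117405 ]
 [301.66308088 295.42843611]]
```

View pics/w3.png

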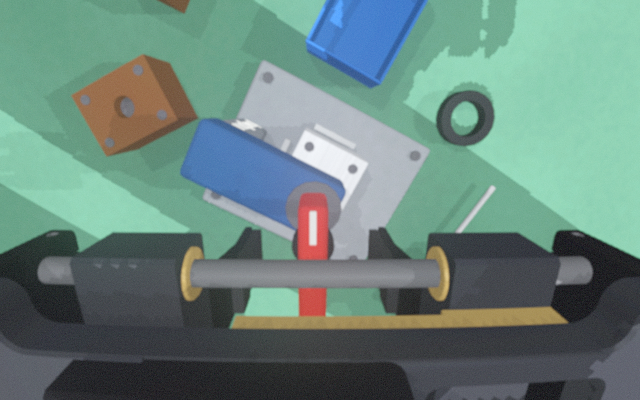

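The bar is centred between the jaws (u 299 to 327) and its far edge is near the predicted v of about 206. Closing now.

```bash
Z='{}'; python3 -m creep '[{"tx":0,"ty":0,"tz":0,"rx":0,"ry":0,"rz":0},{"tx":0,"ty":0,"tz":0,"rx":0,"ry":0,"rz":0},{"tx":0,"ty":0,"tz":0,"rx":0,"ry":0,"rz":0},{"tx":0,"ty":0,"tz":0,"rx":0,"ry":0,"rz":0},{"tx":0,"ty":0,"tz":0,"rx":0,"ry":0,"rz":0},{"tx":0,"ty":0,"tz":0,"rx":0,"ry":0,"rz":0}]' 0 45
python3 - <<'E'
from h import *
p,R,o=pose();print(p,o["tool_rot"],o["force"],o["wrist_torque"],R.inv().apply(o["force"]),R.inv().apply(o["wrist_torque"]))
E
```

```text
time_s: 4.38
tool_pos: [0.4716, -0.0776, 0.2435]
tool_rot: [-179.9, 0.0, 32.2]
force: [-1.8, 2.5, 1.0]
grip_width: 0.0204
[ 0.47158908 -0.0776128   0.24351602] [-1.79905716e+02  1.62572070e-02  3.22355966e+01] [-1.84529729  2.46856258  0.97978818] [ 0.58893799  0.73707303 -0.03775464] [-0.24440878 -3.07395624 -0.97466178] [ 0.89132706 -0.30925925  0.0380107 ]
```

```bash
python3 -m creep '[{"tx":0,"ty":0,"tz":0,"rx":0,"ry":0,"rz":0},{"tx":0,"ty":0,"tz":0,"rx":0,"ry":0,"rz":0},{"tx":0,"ty":0,"tz":0,"rx":0,"ry":0,"rz":0},{"tx":0,"ty":0,"tz":0,"rx":0,"ry":0,"rz":0}]' 0 45
python3 - <<'E'
from h import *
p,R,o=pose();print(p,o["tool_rot"],R.inv().apply(o["force"]),R.inv().apply(o["wrist_torque"]))
c=env.read_camera("wrist");cv2.imwrite("pics/w4.png",c["pixels"][:,:,::-1])
E
```

```text
time_s: 4.88
tool_pos: [0.4716, -0.0777, 0.2435]
tool_rot: [-179.9, 0.0, 32.2]
force: [-3.7, 4.2, 2.7]
grip_width: 0.0207
[ 0.47161148 -0.0776888   0.24348448] [-1.79911781e+02  1.44176794e-02  3.22339364e+01] [-0.84422521 -5.53575328 -2.66079625] [ 1.24825639 -0.38440887  0.00753492]
```

View pics/w4.png

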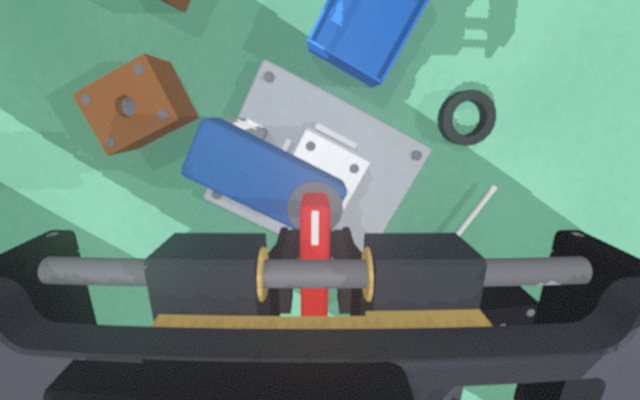

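The grip stopped at 20.7 mm, wider than the 14 mm bar. The fingertips (z 0.2185) are on the dark collar under the bar. I'll open, go up 7 mm, shift tool y by -0.8 mm and grip again.

```bash
python3 -m creep '[{"tx":0,"ty":0,"tz":0,"rx":0,"ry":0,"rz":0},{"tx":0,"ty":0,"tz":0,"rx":0,"ry":0,"rz":0},{"tx":0,"ty":-0.0008,"tz":-0.004,"rx":0,"ry":0,"rz":0},{"tx":0,"ty":0,"tz":-0.003,"rx":0,"ry":0,"rz":0},{"tx":0,"ty":0,"tz":0,"rx":0,"ry":0,"rz":0}]' 0.035 3
python3 -m creep '[{"tx":0,"ty":0,"tz":0,"rx":0,"ry":0,"rz":0},{"tx":0,"ty":0,"tz":0,"rx":0,"ry":0,"rz":0},{"tx":0,"ty":0,"tz":0,"rx":0,"ry":0,"rz":0},{"tx":0,"ty":0,"tz":0,"rx":0,"ry":0,"rz":0},{"tx":0,"ty":0,"tz":0,"rx":0,"ry":0,"rz":0},{"tx":0,"ty":0,"tz":0,"rx":0,"ry":0,"rz":0}]' 0 45
python3 - <<'E'
from h import *
p,R,o=pose();print(p,o["tool_rot"],R.inv().apply(o["force"]),R.inv().apply(o["wrist_torque"]))
E
```

```text
time_s: 5.55
tool_pos: [0.4719, -0.078, 0.251]
tool_rot: [180.0, -0.1, 32.2]
force: [0.3, -0.4, -0.3]
grip_width: 0.0352
time_s: 6.3
tool_pos: [0.4714, -0.0776, 0.2505]
tool_rot: [-180.0, 0.0, 32.2]
force: [-1.1, 1.1, -0.1]
grip_width: 0.0138
[ 0.47143876 -0.07757515  0.25048671] [-1.79976087e+02  6.73890990e-03  3.22120494e+01] [-0.29175538 -1.51097521  0.05883226] [ 0.24729356 -0.24939354 -0.00057981]
```

The grip is now 13.8 mm, so it is on the bar. Pulling down.

```bash
python3 -m creep '[{"tx":0,"ty":0,"tz":0.003,"rx":0,"ry":0,"rz":0},{"tx":0,"ty":0,"tz":0.003,"rx":0,"ry":0,"rz":0},{"tx":0,"ty":0,"tz":0.003,"rx":0,"ry":0,"rz":0},{"tx":0,"ty":0,"tz":0.003,"rx":0,"ry":0,"rz":0},{"tx":0,"ty":0,"tz":0.003,"rx":0,"ry":0,"rz":0},{"tx":0,"ty":0,"tz":0.003,"rx":0,"ry":0,"rz":0},{"tx":0,"ty":0,"tz":0,"rx":0,"ry":0,"rz":0},{"tx":0,"ty":0,"tz":0,"rx":0,"ry":0,"rz":0}]'
python3 - <<'E'
from h import *
p,R,o=pose();print(p,o["tool_rot"],R.inv().apply(o["force"]),R.inv().apply(o["wrist_torque"]),o["grip_width"])
c=env.read_camera("scene");cv2.imwrite("pics/s5.png",cv2.resize(c["pixels"][100:260,300:460,::-1],None,fx=3.7,fy=3.7,interpolation=cv2.INTER_CUBIC))
E
```

```text
time_s: 7.3
tool_pos: [0.4715, -0.0776, 0.2324]
tool_rot: [-180.0, 0.0, 32.2]
force: [-1.1, 1.7, 2.3]
grip_width: 0.0135
[ 0.47147522 -0.07757295  0.23243071] [-1.79981817e+02  6.56770313e-03  3.22147410e+01] [-0.01465865 -2.05560667 -2.273698  ] [ 0.60536193 -0.41177133  0.04785018] 0.01347977340697525
```

View pics/s5.png

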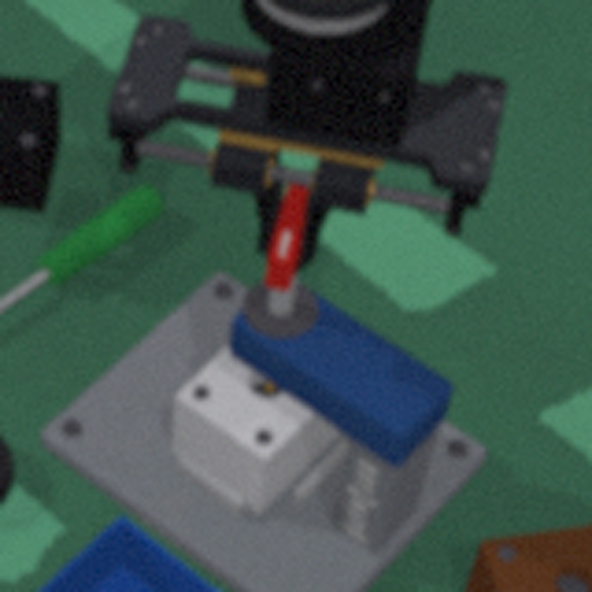

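The handle and spindle came down 18 mm against about 2.3 N. From here I'll go in smaller steps.

```bash
for i in 1; do python3 -m creep '[{"tx":0,"ty":0,"tz":0.001,"rx":0,"ry":0,"rz":0},{"tx":0,"ty":0,"tz":0.001,"rx":0,"ry":0,"rz":0},{"tx":0,"ty":0,"tz":0.001,"rx":0,"ry":0,"rz":0},{"tx":0,"ty":0,"tz":0,"rx":0,"ry":0,"rz":0}]'
python3 -m creep '[{"tx":0,"ty":0,"tz":0.001,"rx":0,"ry":0,"rz":0},{"tx":0,"ty":0,"tz":0.001,"rx":0,"ry":0,"rz":0},{"tx":0,"ty":0,"tz":0,"rx":0,"ry":0,"rz":0}]'
python3 -m creep '[{"tx":0,"ty":0,"tz":0.001,"rx":0,"ry":0,"rz":0},{"tx":0,"ty":0,"tz":0.001,"rx":0,"ry":0,"rz":0},{"tx":0,"ty":0,"tz":0,"rx":0,"ry":0,"rz":0}]'; done
```

```text
time_s: 7.85
tool_pos: [0.4715, -0.0776, 0.2294]
tool_rot: [-180.0, 0.0, 32.2]
force: [-3.2, 3.1, 2.2]
grip_width: 0.0141
time_s: 8.22
tool_pos: [0.4715, -0.0776, 0.2274]
tool_rot: [-180.0, 0.0, 32.2]
force: [-3.2, 4.0, 1.5]
grip_width: 0.0136
time_s: 8.6
tool_pos: [0.4715, -0.0776, 0.2257]
tool_rot: [-180.0, -0.0, 32.2]
force: [-4.6, 3.1, 4.3]
grip_width: 0.0133
```

```bash
python3 -m creep '[{"tx":0,"ty":0,"tz":0,"rx":0,"ry":0,"rz":0},{"tx":0,"ty":0,"tz":0,"rx":0,"ry":0,"rz":0}]'
python3 -m creep '[{"tx":0,"ty":0,"tz":0.001,"rx":0,"ry":0,"rz":0},{"tx":0,"ty":0,"tz":0,"rx":0,"ry":0,"rz":0},{"tx":0,"ty":0,"tz":0,"rx":0,"ry":0,"rz":0}]'
python3 -m creep '[{"tx":0,"ty":0,"tz":0,"rx":0,"ry":0,"rz":0}]'
```

```text
time_s: 8.85
tool_pos: [0.4715, -0.0776, 0.2257]
tool_rot: [-180.0, -0.0, 32.2]
force: [-4.7, 2.8, 3.6]
grip_width: 0.0136
time_s: 9.22
tool_pos: [0.4715, -0.0776, 0.2248]
tool_rot: [-180.0, -0.0, 32.2]
force: [-4.4, 2.7, 4.3]
grip_width: 0.0138
time_s: 9.35
tool_pos: [0.4715, -0.0776, 0.2248]
tool_rot: [-180.0, -0.0, 32.2]
force: [-4.6, 2.9, 4.8]
grip_width: 0.0135
```

```bash
python3 -m creep '[{"tx":0,"ty":0,"tz":0.001,"rx":0,"ry":0,"rz":0},{"tx":0,"ty":0,"tz":0,"rx":0,"ry":0,"rz":0},{"tx":0,"ty":0,"tz":0,"rx":0,"ry":0,"rz":0}]'
python3 -m creep '[{"tx":0,"ty":0,"tz":0.001,"rx":0,"ry":0,"rz":0},{"tx":0,"ty":0,"tz":0,"rx":0,"ry":0,"rz":0},{"tx":0,"ty":0,"tz":0,"rx":0,"ry":0,"rz":0}]'
python3 -m creep '[{"tx":0,"ty":0,"tz":0,"rx":0,"ry":0,"rz":0}]'
```

```text
time_s: 9.72
tool_pos: [0.4716, -0.0776, 0.224]
tool_rot: [-180.0, -0.0, 32.2]
force: [-4.6, 3.0, 5.6]
grip_width: 0.0137
time_s: 10.1
tool_pos: [0.4715, -0.0776, 0.2231]
tool_rot: [-180.0, -0.0, 32.2]
force: [-5.3, 2.6, 6.3]
grip_width: 0.0136
time_s: 10.22
tool_pos: [0.4715, -0.0776, 0.2231]
tool_rot: [-180.0, -0.0, 32.2]
force: [-4.7, 4.4, 6.9]
grip_width: 0.0137
```

Force climbs about 1 N per mm, which is the tip's spring. Tip force is about 4.5 N. One more millimetre, then turn.

```bash
python3 -m creep '[{"tx":0,"ty":0,"tz":0.001,"rx":0,"ry":0,"rz":0},{"tx":0,"ty":0,"tz":0,"rx":0,"ry":0,"rz":0},{"tx":0,"ty":0,"tz":0,"rx":0,"ry":0,"rz":5},{"tx":0,"ty":0,"tz":0,"rx":0,"ry":0,"rz":5},{"tx":0,"ty":0,"tz":0,"rx":0,"ry":0,"rz":5},{"tx":0,"ty":0,"tz":0,"rx":0,"ry":0,"rz":5},{"tx":0,"ty":0,"tz":0,"rx":0,"ry":0,"rz":0}]'
python3 - <<'E'
from h import *
p,R,o=pose();print(p,o["tool_rot"],o["qpos"],R.inv().apply(o["force"]),R.inv().apply(o["wrist_torque"]))
E
```

```text
time_s: 11.1
tool_pos: [0.4715, -0.0775, 0.2222]
tool_rot: [-180.0, 0.0, 12.2]
force: [-4.7, 3.6, 8.7]
grip_width: 0.0136
[ 0.47145596 -0.07751547  0.22221526] [-1.79954648e+02  5.28551812e-03  1.21712269e+01] [-33.07412138  -3.69577132  38.19612308 109.91809307   2.34484541
  73.0198594  -73.45059372] [-3.83364522 -4.51976378 -8.68941673] [ 0.94636362 -1.36871761  0.02313231]
```

```bash
python3 -m creep '[{"tx":0,"ty":0,"tz":0,"rx":0,"ry":0,"rz":5},{"tx":0,"ty":0,"tz":0,"rx":0,"ry":0,"rz":5},{"tx":0,"ty":0,"tz":0,"rx":0,"ry":0,"rz":5},{"tx":0,"ty":0,"tz":0,"rx":0,"ry":0,"rz":5},{"tx":0,"ty":0,"tz":0,"rx":0,"ry":0,"rz":5},{"tx":0,"ty":0,"tz":0,"rx":0,"ry":0,"rz":0}]'
python3 - <<'E'
from h import *
p,R,o=pose();print(p,o["tool_rot"],o["qpos"],R.inv().apply(o["force"]),R.inv().apply(o["wrist_torque"]))
E
```

```text
time_s: 11.85
tool_pos: [0.4714, -0.0773, 0.2222]
tool_rot: [-180.0, 0.0, -12.8]
force: [-6.0, 4.3, 7.7]
grip_width: 0.0136
[ 0.4713672  -0.07727049  0.22221431] [-1.79950480e+02  4.66624975e-02 -1.28162601e+01] [-32.07500285  -3.60756888  37.22432888 109.89252142   2.22289659
  73.03313352 -98.37215288] [-6.79524904 -2.90223619 -7.70337688] [ 0.41297108 -1.8845086   0.10162509]
```

```bash
python3 -m creep '[{"tx":0,"ty":0,"tz":0,"rx":0,"ry":0,"rz":4},{"tx":0,"ty":0,"tz":0,"rx":0,"ry":0,"rz":4},{"tx":0,"ty":0,"tz":0,"rx":0,"ry":0,"rz":4},{"tx":0,"ty":0,"tz":0,"rx":0,"ry":0,"rz":4},{"tx":0,"ty":0,"tz":0,"rx":0,"ry":0,"rz":4},{"tx":0,"ty":0,"tz":0,"rx":0,"ry":0,"rz":2},{"tx":0,"ty":0,"tz":0,"rx":0,"ry":0,"rz":0},{"tx":0,"ty":0,"tz":0,"rx":0,"ry":0,"rz":0}]' 0 58
python3 - <<'E'
from h import *
p,R,o=pose();print(p,o["tool_rot"],o["qpos"],R.inv().apply(o["force"]),R.inv().apply(o["wrist_torque"]))
for n in("wrist","scene"):
    c=env.read_camera(n);cv2.imwrite(f"pics/{n}7.png",c["pixels"][:,:,::-1])
E
```

```text
time_s: 12.85
tool_pos: [0.4717, -0.0772, 0.2223]
tool_rot: [180.0, -0.0, -34.5]
force: [-6.0, 4.4, 7.2]
grip_width: 0.0142
[ 0.47166652 -0.07719953  0.2222683 ] [ 1.79988896e+02 -1.00157076e-02 -3.45467455e+01] [ -31.24534292   -3.53662392   36.36968194  109.86630818    2.20752514
   72.99132473 -120.12045343] [-7.40676949 -0.18430964 -7.21577447] [-0.28516237 -1.57131352 -1.22171478]
```

View pics/wrist7.png

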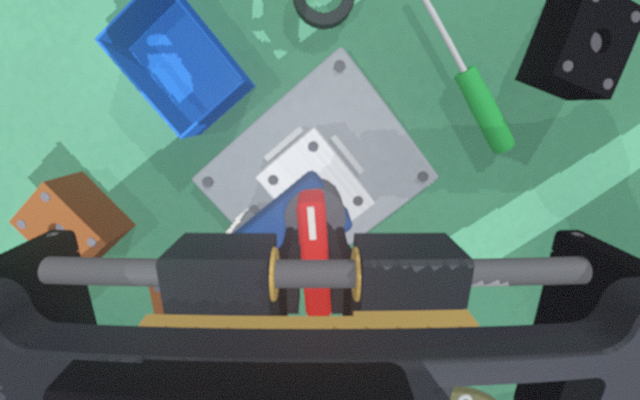

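The bar now lags the jaws by 2 or 3°, and there is a torque of 1.2 N m. I'll measure its actual angle.

Run:
```python
from h import *
a=cv2.imread("pics/wrist7.png")[175:325,260:380]
cv2.imwrite("pics/w7c.png",cv2.resize(a,None,fx=4,fy=4,interpolation=cv2.INTER_CUBIC))
a=cv2.imread("pics/w4.png")[175:325,260:380]
c=env.read_camera("wrist")
for A in(-30,-32,-34.5,-36.7):
    q=proj(c,bar((.4717,-.0775),A,.207));print(A,((q-[260,175])*4).round()[:6].tolist())
```

```text
-30 [[139.0, 110.0], [259.0, 101.0], [293.0, 567.0], [186.0, 574.0], [151.0, 52.0], [252.0, 45.0]]
-32 [[148.0, 107.0], [268.0, 102.0], [284.0, 569.0], [178.0, 573.0], [159.0, 50.0], [261.0, 46.0]]
-34.5 [[160.0, 104.0], [280.0, 104.0], [274.0, 571.0], [167.0, 572.0], [169.0, 48.0], [271.0, 48.0]]
-36.7 [[171.0, 102.0], [291.0, 107.0], [264.0, 573.0], [158.0, 570.0], [178.0, 46.0], [279.0, 50.0]]
```

View pics/w7c.png

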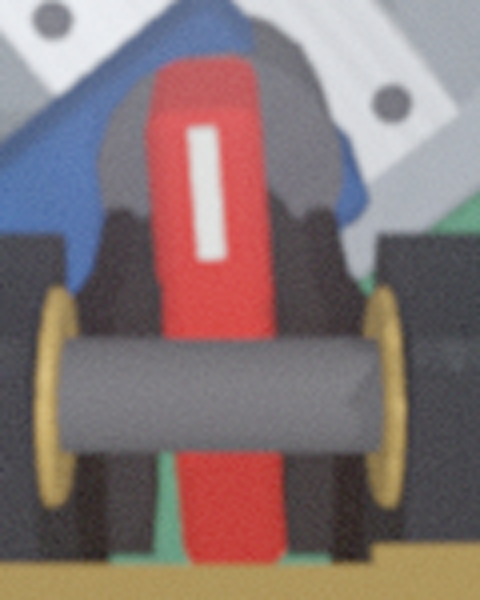

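The bar is at about -32°, so it has turned about 64° (1.12 rad). That is past 1.0 rad and near the stop at 68.8°. I'll give it a few degrees more and see if the bar follows.

```bash
python3 -m creep '[{"tx":0,"ty":0,"tz":0,"rx":0,"ry":0,"rz":2},{"tx":0,"ty":0,"tz":0,"rx":0,"ry":0,"rz":2},{"tx":0,"ty":0,"tz":0,"rx":0,"ry":0,"rz":0},{"tx":0,"ty":0,"tz":0,"rx":0,"ry":0,"rz":0}]'
python3 - <<'E'
from h import *
p,R,o=pose();print(p,o["tool_rot"],R.inv().apply(o["force"]),R.inv().apply(o["wrist_torque"]))
c=env.read_camera("wrist");a=c["pixels"][175:325,260:380,::-1]
cv2.imwrite("pics/w8c.png",cv2.resize(a,None,fx=4,fy=4,interpolation=cv2.INTER_CUBIC))
for A in(-30,-32,-34,-36,-38):
    q=proj(c,bar((.4717,-.0775),A,.207));print(A,((q-[260,175])*4).round()[:4].tolist())
E
```

```text
time_s: 13.5
tool_pos: [0.4718, -0.0772, 0.2223]
tool_rot: [180.0, -0.0, -38.5]
force: [-6.0, 2.7, 7.3]
grip_width: 0.015
[ 0.47175537 -0.07723342  0.22231241] [ 1.79974367e+02 -3.82730477e-02 -3.84794732e+01] [-6.32986191  1.65016596 -7.3329133 ] [-0.38059868 -1.46118478 -1.51126952]
-30 [[121.0, 116.0], [239.0, 99.0], [309.0, 563.0], [203.0, 576.0]]
-32 [[130.0, 113.0], [249.0, 100.0], [301.0, 565.0], [195.0, 576.0]]
-34 [[139.0, 110.0], [259.0, 101.0], [292.0, 568.0], [186.0, 575.0]]
-36 [[149.0, 108.0], [268.0, 103.0], [284.0, 570.0], [177.0, 574.0]]
-38 [[158.0, 105.0], [278.0, 104.0], [275.0, 571.0], [169.0, 572.0]]
```

View pics/w8c.png

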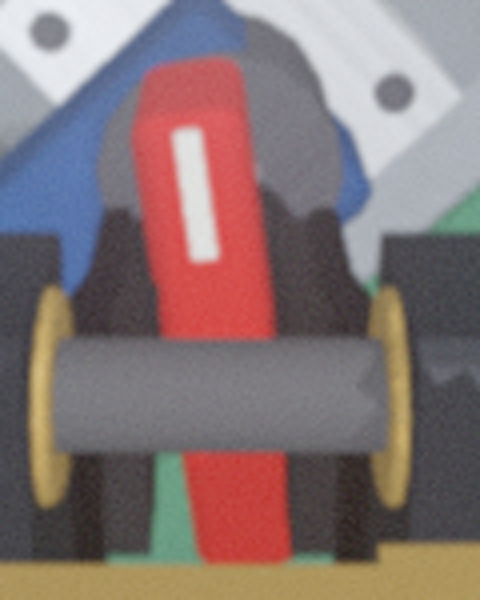

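The tool turned 4° more but the bar only about 1°, and torque rose to 1.5 N m, so it is at the stop. I'll back the tool off 5° to unload it, then open.

```bash
python3 -m creep '[{"tx":0,"ty":0,"tz":0,"rx":0,"ry":0,"rz":-2.5},{"tx":0,"ty":0,"tz":0,"rx":0,"ry":0,"rz":-2.5},{"tx":0,"ty":0,"tz":0,"rx":0,"ry":0,"rz":0},{"tx":0,"ty":0,"tz":0,"rx":0,"ry":0,"rz":0}]'
python3 -m creep '[{"tx":0,"ty":0,"tz":0,"rx":0,"ry":0,"rz":0},{"tx":0,"ty":0,"tz":0,"rx":0,"ry":0,"rz":0},{"tx":0,"ty":0,"tz":0,"rx":0,"ry":0,"rz":0},{"tx":0,"ty":0,"tz":0,"rx":0,"ry":0,"rz":0},{"tx":0,"ty":0,"tz":0,"rx":0,"ry":0,"rz":0},{"tx":0,"ty":0,"tz":0,"rx":0,"ry":0,"rz":0}]' 0.045 10
python3 - <<'E'
from h import *
p,R,o=pose();print(p,o["tool_rot"],R.inv().apply(o["force"]),R.inv().apply(o["wrist_torque"]))
c=env.read_camera("wrist");cv2.imwrite("pics/w9.png",c["pixels"][:,:,::-1])
for A in(-30,-32,-34,-36,-38):
    q=proj(c,bar((.4717,-.0775),A,.207));print(A,q.round()[:4].tolist())
E
```

```text
time_s: 14.05
tool_pos: [0.4718, -0.0773, 0.2223]
tool_rot: [-180.0, -0.0, -33.6]
force: [-4.9, 2.9, 6.8]
grip_width: 0.0135
time_s: 14.8
tool_pos: [0.4716, -0.0777, 0.2215]
tool_rot: [-180.0, -0.0, -33.8]
force: [0.3, 0.6, 0.9]
grip_width: 0.045
[ 0.47161923 -0.07774815  0.22153548] [-1.79998428e+02 -5.51781143e-03 -3.37952186e+01] [-0.0460436  -0.68501346 -0.88306554] [-0.04647147 -0.12769873  0.01035698]
-30 [[294.0, 203.0], [325.0, 201.0], [331.0, 318.0], [305.0, 320.0]]
-32 [[297.0, 203.0], [327.0, 202.0], [329.0, 319.0], [303.0, 320.0]]
-34 [[299.0, 202.0], [329.0, 202.0], [327.0, 319.0], [301.0, 319.0]]
-36 [[302.0, 202.0], [332.0, 203.0], [325.0, 320.0], [298.0, 319.0]]
-38 [[304.0, 201.0], [334.0, 203.0], [323.0, 320.0], [296.0, 318.0]]
```

View pics/w9.png

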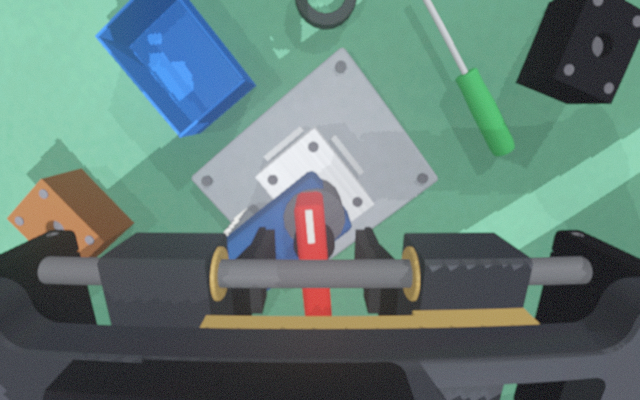

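The jaws are free, the bar stayed down and its angle is about -32°. Retreating straight up.

```bash
python3 -m creep '[{"tx":0,"ty":0,"tz":-0.01,"rx":0,"ry":0,"rz":0},{"tx":0,"ty":0,"tz":-0.02,"rx":0,"ry":0,"rz":0},{"tx":0,"ty":0,"tz":-0.03,"rx":0,"ry":0,"rz":0},{"tx":0,"ty":0,"tz":-0.03,"rx":0,"ry":0,"rz":0},{"tx":0,"ty":0,"tz":-0.03,"rx":0,"ry":0,"rz":0},{"tx":0,"ty":0,"tz":0,"rx":0,"ry":0,"rz":0},{"tx":0,"ty":0,"tz":0,"rx":0,"ry":0,"rz":0}]'
python3 - <<'E'
from h import *
p,R,o=pose();print(p,o["tool_rot"],o["force"])
w=env.read_camera("wrist");cv2.imwrite("pics/w10.png",cv2.resize(w["pixels"][140:290,230:400,::-1],None,fx=4,fy=4))
s=env.read_camera("scene");cv2.imwrite("pics/s10.png",cv2.resize(s["pixels"][125:285,300:450,::-1],None,fx=3.7,fy=3.7,interpolation=cv2.INTER_CUBIC))
for z in(.235,.2067):
  for A in(-32,-35):
    print(z,A,((proj(w,bar((.4717,-.0775),A,z))[:4]-[230,140])*4).round().tolist(),((proj(s,bar((.4717,-.0775),A,z))[:4]-[300,125])*3.7).round().tolist())
E
```

```text
time_s: 15.72
tool_pos: [0.4714, -0.0777, 0.3414]
tool_rot: [-180.0, 0.0, -33.8]
force: [-0.1, -0.3, -0.6]
grip_width: 0.0446
[ 0.47141043 -0.07771688  0.34137454] [-1.79997933e+02  1.16458155e-02 -3.37904012e+01] [-0.10640175 -0.34397949 -0.59852833]
0.235 -32 [[294.0, 110.0], [369.0, 107.0], [377.0, 422.0], [307.0, 424.0]] [[239.0, 115.0], [233.0, 96.0], [350.0, 79.0], [357.0, 98.0]]
0.235 -35 [[303.0, 108.0], [378.0, 109.0], [368.0, 424.0], [299.0, 423.0]] [[237.0, 113.0], [233.0, 93.0], [351.0, 81.0], [357.0, 100.0]]
0.2067 -32 [[299.0, 86.0], [366.0, 84.0], [373.0, 370.0], [310.0, 371.0]] [[235.0, 150.0], [229.0, 131.0], [344.0, 114.0], [351.0, 133.0]]
0.2067 -35 [[307.0, 84.0], [374.0, 86.0], [365.0, 371.0], [303.0, 370.0]] [[234.0, 148.0], [229.0, 129.0], [345.0, 116.0], [351.0, 135.0]]
```

View pics/w10.png

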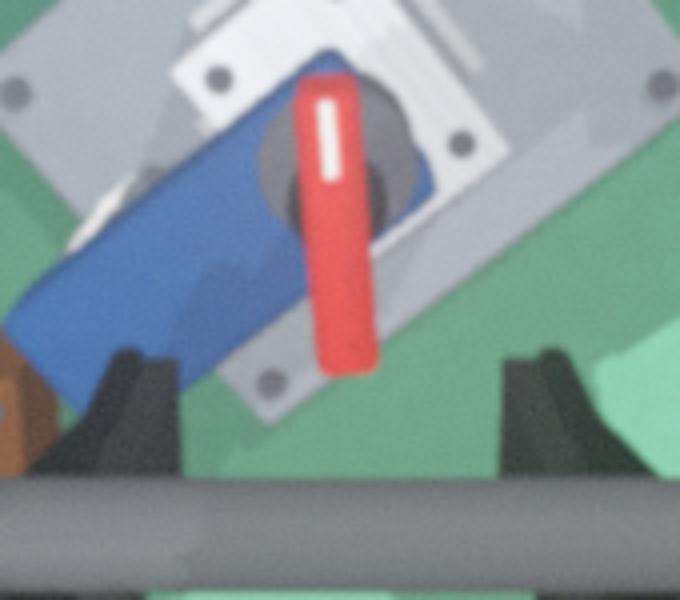

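View pics/s10.png

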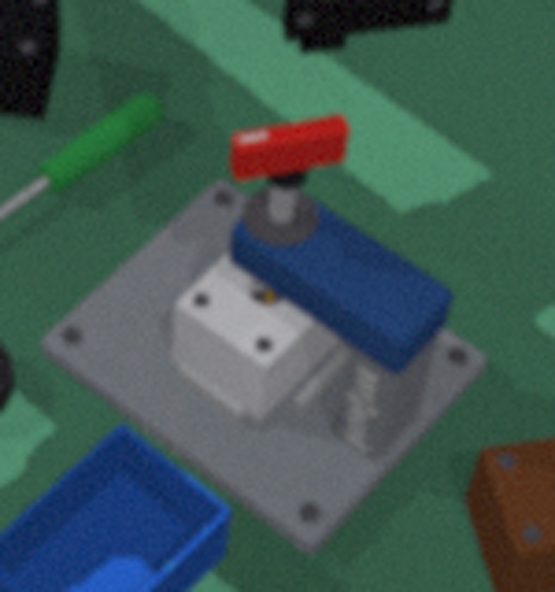

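The scene view puts the bar at about z 0.207, so the height held. The angle looks nearer 62° than 69°, so I'll fit it in the before and after pictures.

Run:
```python
from h import *
from scipy.optimize import minimize
W=env.read_camera("wrist");S=env.read_camera("scene");T=env.read_camera("top")
cv2.imwrite("pics/top11.png",T["pixels"][:,:,::-1])
def maskof(rgb,r):
    hsv=cv2.cvtColor(rgb,cv2.COLOR_RGB2HSV);mk=((hsv[...,0]<10)|(hsv[...,0]>170))&(hsv[...,1]>110)&(hsv[...,2]>80)
    m=np.zeros(mk.shape,np.uint8);m[r]=mk[r];m=cv2.morphologyEx(m,cv2.MORPH_CLOSE,np.ones((7,7),np.uint8))
    return cv2.GaussianBlur(m.astype(np.float32),(0,0),1)
def fit(c,m,a0,z):
    def f(p):
        h=cv2.convexHull(proj(c,bar(p[:2],p[2],z)).astype(np.float32));k=np.zeros(m.shape,np.uint8)
        cv2.fillConvexPoly(k,np.round(h*16).astype(np.int32),1,shift=4)
        return ((cv2.GaussianBlur(k.astype(np.float32),(0,0),1)-m)**2).sum()/m.sum()
    x=[.4715,-.0775]
    b=min((minimize(f,[*x,a],method="Nelder-Mead",options=dict(initial_simplex=[[*x,a],[x[0]+.004,x[1],a],[x[0],x[1]+.004,a],[*x,a+5]])) for a in(a0-4,a0-1,a0+2,a0+4)),key=lambda r:r.fun);return b.x.round(4),round(b.fun,3)
r=(slice(145,262),slice(280,350))
print("w now",fit(W,maskof(W["pixels"],r),-31,.207))
rs=(slice(140,180),slice(350,400))
print("s now",fit(S,maskof(S["pixels"],rs),-31,.207))
# before: wrist camera pose at w2 from rigid tool->cam
p,R,o=pose();Rw=np.array(W["R"]);tw=np.array(W["t"]).ravel()
Rc=Rw@R.as_matrix();tc=Rw@p+tw
R0=Ro.from_euler("xyz",[-179.95482,-.03188,32.26299],degrees=True).as_matrix();p0=np.array([.47011821,-.07671053,.33055449])
W0=dict(W);W0["R"]=Rc@R0.T;W0["t"]=tc-Rc@R0.T@p0
print("w before",fit(W0,maskof(cv2.imread("pics/w2.png")[:,:,::-1].copy(),r),32,.235))
s0=cv2.imread("pics/scene0.png")[:,:,::-1].copy();print("s before",fit(S,maskof(s0,(slice(135,180),slice(365,395))),32,.235))
# housing shift check
d=cv2.absdiff(s0,S["pixels"]).max(2)[190:240,340:385];print((d>60).sum())
```

```text
w now (array([  0.4708,  -0.0766, -29.5804]), np.float64(0.057))
s now (array([  0.4719,  -0.079 , -25.6402]), np.float64(0.092))
w before (array([ 0.4711, -0.0773, 32.0402]), np.float64(0.135))
s before (array([ 0.4711, -0.0783, 32.3146]), np.float64(0.048))
0
```

View pics/top11.png

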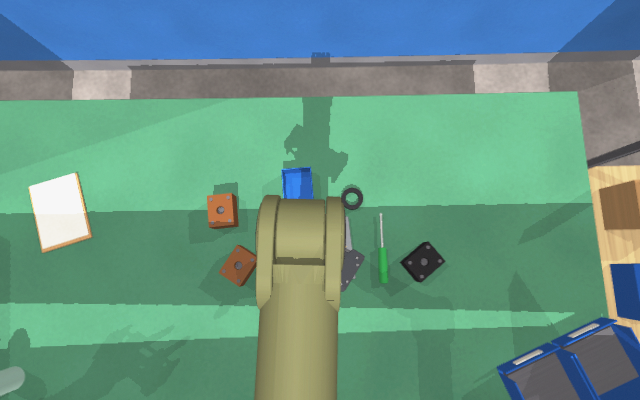

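```bash
python3 -m creep '[{"tx":0,"ty":0,"tz":0,"rx":0,"ry":0,"rz":0},{"tx":0,"ty":0,"tz":0,"rx":0,"ry":0,"rz":0},{"tx":0,"ty":0,"tz":0,"rx":0,"ry":0,"rz":0},{"tx":0,"ty":0,"tz":0,"rx":0,"ry":0,"rz":0},{"tx":0,"ty":0,"tz":0,"rx":0,"ry":0,"rz":0},{"tx":0,"ty":0,"tz":0,"rx":0,"ry":0,"rz":0},{"tx":0,"ty":0,"tz":0,"rx":0,"ry":0,"rz":0},{"tx":0,"ty":0,"tz":0,"rx":0,"ry":0,"rz":0}]'
python3 - <<'E'
from h import *
W=env.read_camera("wrist")
def edges(img,v0,v1):
    hsv=cv2.cvtColor(img,cv2.COLOR_BGR2HSV).astype(int)
    mk=((hsv[...,0]<10)|(hsv[...,0]>170))&(hsv[...,1]>110)
    L=[];Rr=[];V=range(v0,v1)
    for v in V:
        u=np.nonzero(mk[v,290:345])[0]+290;L.append(u.min());Rr.append(u.max())
    return [np.polyfit(list(V),x,1).round(4)[0] for x in(L,Rr)]
w2=cv2.imread("pics/w2.png");now=W["pixels"][:,:,::-1].copy();cv2.imwrite("pics/w12.png",now)
print("before",edges(w2,175,245),"now",edges(now,168,228))
c=W
R=np.array
for A in(-26,-28,-29,-30,-31,-32,-34):
    q=proj(c,bar((.4712,-.0772),A,.207));print(A,[(q[a]-q[b])[0]/(q[a]-q[b])[1] for a,b in((0,3),(1,2))])
E
```

```text
time_s: 16.98
tool_pos: [0.4716, -0.0777, 0.3415]
tool_rot: [-180.0, 0.0, -33.8]
force: [0.4, 0.1, -0.0]
grip_width: 0.0451
before [np.float64(0.0067), np.float64(-0.0354)] now [np.float64(0.096), np.float64(0.0623)]
-26 [np.float64(0.14949758337071378), np.float64(0.13490771316552558)]
-28 [np.float64(0.11267064968421846), np.float64(0.0981402175502953)]
-29 [np.float64(0.09436339523874362), np.float64(0.07985589395488883)]
-30 [np.float64(0.07611162494041972), np.float64(0.06162257850625029)]
-31 [np.float64(0.0579040213233566), np.float64(0.043428982063915635)]
-32 [np.float64(0.03972937330943634), np.float64(0.025263914994519642)]
-34 [np.float64(0.0034344655837133483), np.float64(-0.011025057701609704)]
```

The angle is stable at about -29.4°, so the turn is 61 to 62° (1.07 rad). The handle resisted 1.5 N m there, which fits the stop rather than the 0.2 N m clamp. One height check before handing in.

Run:
```python
from h import *
from scipy.optimize import minimize_scalar
S=env.read_camera("scene");s0=cv2.imread("pics/scene0.png")[:,:,::-1].copy()
def mk(rgb,r):
    hsv=cv2.cvtColor(rgb,cv2.COLOR_RGB2HSV);k=((hsv[...,0]<10)|(hsv[...,0]>170))&(hsv[...,1]>110)&(hsv[...,2]>80)
    m=np.zeros(k.shape,np.uint8);m[r]=k[r];return cv2.GaussianBlur(cv2.morphologyEx(m,cv2.MORPH_CLOSE,np.ones((5,5),np.uint8)).astype(np.float32),(0,0),1)
for n,img,r,a,zz in(("before",s0,(slice(135,180),slice(365,395)),32,np.arange(.225,.246,.0005)),("now",S["pixels"],(slice(140,180),slice(350,400)),-29.5,np.arange(.195,.24,.0005))):
    m=mk(img,r);best=[]
    for z in zz:
        for dx in(-.001,0,.001):
            h=cv2.convexHull(proj(S,bar((.4713+dx,-.078),a,z)).astype(np.float32));k=np.zeros(m.shape,np.uint8);cv2.fillConvexPoly(k,np.round(h*16).astype(np.int32),1,shift=4)
            best.append((float(((cv2.GaussianBlur(k.astype(np.float32),(0,0),1)-m)**2).sum()/m.sum()),z))
    print(n,min(best))
```

```text
before (0.05211802199482918, np.float64(0.23550000000000001))
now (0.11743942648172379, np.float64(0.20850000000000002))
```

```bash
python3 -c "
from cell import env
print(env.sign_off())"
```

```text
the job is handed in; nothing more can be done
None
```

The gauge is locked with its tip on the bottom of the bore, and I handed the job in at about 17 s of the 54 s allowed; sign-off gives no verdict.

**What I did:**
- My first grip closed at 20.7 mm, on the dark collar under the bar. I opened, went up 7 mm and gripped the bar itself at 13.8 mm.
- I pulled the handle down about 28 mm. The tip touched at about 24.5 mm of travel, and the force then rose about 1 N per mm, to about 6 N at the tip.
- I turned the handle clockwise until it no longer followed the jaws at about 1.5 N m. Then I unloaded it, let go and moved straight up.

**Last checks:**
- **Height:** the handle stayed down by itself. The scene camera puts it about 27 mm below its start and the gripper's own reading says 28 mm, so the tip spring should still be partly pressed in.
- **Housing and bystanders:** the housing looks unmoved in the scene picture. The screwdriver, bin and tape roll also look to be in place.
- **Robot:** the gripper is clear of everything.

**What disagreed:**
- **Handle angle:** the wrist camera shows a turn of 61–62° (about 1.07 rad), past the required 1.0 but short of the 1.2 rad stop. The hard resistance points to the stop, so the handle may not have started exactly at 0.
- **Scene camera angle:** a rougher fit from the scene camera gave about 58° (1.01 rad), so the angle margin is small.

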